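# Put the bead-workshop things back in their sorting trays

### The job

Tidy up the craft table by sorting the five loose things by kind, whatever their colour: both bead pots into the purple tray, both thread bobbins into the yellow tray and the roll of tape into the white tray. Leave each one right way up as it stood, flat on the floor of its tray, and leave the flower pot and the scissors where they are.

Things in the scene. Friction and masses are not known exactly. Their poses are not given: they have to be found in the camera images.
- pot_pink: Small round screw-lid pot full of pink beads: clear sides, pink lid; 48 mm diameter, 45 mm high, about 60 g, standing upright. Origin: centre of its underside; z up along its axis.
- pot_turquoise: Small round screw-lid pot full of turquoise beads: clear sides, turquoise lid; 48 mm diameter, 45 mm high, about 60 g, standing upright. Origin: centre of its underside; z up along its axis.
- bobbin_red: Stiff bobbin of red thread with white plastic ends and a small dark centre spot on top: 42 mm diameter, 55 mm high, about 45 g, standing on end. Origin: centre of its lower end (at the start); z up along its axis.
- bobbin_mint: Stiff bobbin of pale mint green thread with white plastic ends and a small dark centre spot on top: 42 mm diameter, 55 mm high, about 45 g, standing on end. Origin: centre of its lower end (at the start); z up along its axis.
- tape_roll: Roll of orange craft tape lying flat: a ring of 52 mm outside diameter, 34 mm hole, 24 mm high, about 50 g. Origin: centre of its underside; z up along its axis.
- tray_purple: Purple plastic tray for the bead pots, empty, open on top, fixed to the table: 120 (x) by 156 (y) by 18 mm high outside, walls and floor 5 mm thick, inside 110 by 146 mm. Origin: centre of its underside; x along the short side, y along the long side, z up; inner floor 5 mm above the origin. Two things fit side by side along y, 72 mm apart.
- tray_yellow: Yellow plastic tray for the bobbins, empty, open on top, fixed to the table: 120 (x) by 156 (y) by 18 mm high outside, walls and floor 5 mm thick, inside 110 by 146 mm. Origin: centre of its underside; x along the short side, y along the long side, z up; inner floor 5 mm above the origin. Two things fit side by side along y, 72 mm apart.
- tray_white: White plastic tray for the tape roll, empty, open on top, fixed to the table: 120 (x) by 156 (y) by 18 mm high outside, walls and floor 5 mm thick, inside 110 by 146 mm. Origin: centre of its underside; x along the short side, y along the long side, z up; inner floor 5 mm above the origin. Two things fit side by side along y, 72 mm apart.
- flower_pot: Bystander: small white flower pot with make-believe flowers, 58 mm diameter, about 85 mm high, loose. Origin: centre of its underside. Not to be moved.
- scissors: Bystander: purple-handled scissors lying flat, 130 mm long, 67 mm wide over the handles, 10 mm high, loose. Origin: under the pivot; x towards the blade tips. Not to be moved.
Mind the look-alikes: they are no part of the job. Of the things shaped like the tape_roll, the orange one is meant. There is more than one size of the pot_turquoise; the job needs the smaller.

How it is judged:
At the end, for the whole second after the job is handed in: Bead pots in the purple tray, bobbins in the yellow, tape in the white: axis within 36 mm (short side) and 56 mm (long side) of the tray centre, underside 2 to 10 mm above the tray underside, upright within 0.12 rad, at rest; flower pot and scissors within 20 mm of their start (x of pot_pink in the frame of tray_purple between -0.036 and 0.036 m and y of pot_pink in the frame of tray_purple between -0.056 and 0.056 m and z of pot_pink in the frame of tray_purple between 0.002 and 0.01 m and angle between each of pot_pink, pot_turquoise, bobbin_red, bobbin_mint, tape_roll's own z axis and vertical below 0.12 rad and linear speed of each of pot_pink, pot_turquoise, bobbin_red, bobbin_mint, tape_roll below 0.02 m/s and angular speed of each of pot_pink, pot_turquoise, bobbin_red, bobbin_mint, tape_roll below 0.3 rad/s and x of pot_turquoise in the frame of tray_purple between -0.036 and 0.036 m and y of pot_turquoise in the frame of tray_purple between -0.056 and 0.056 m and z of pot_turquoise in the frame of tray_purple between 0.002 and 0.01 m and x of bobbin_red in the frame of tray_yellow between -0.036 and 0.036 m and y of bobbin_red in the frame of tray_yellow between -0.056 and 0.056 m and z of bobbin_red in the frame of tray_yellow between 0.002 and 0.01 m and x of bobbin_mint in the frame of tray_yellow between -0.036 and 0.036 m and y of bobbin_mint in the frame of tray_yellow between -0.056 and 0.056 m and z of bobbin_mint in the frame of tray_yellow between 0.002 and 0.01 m and x of tape_roll in the frame of tray_white between -0.036 and 0.036 m and y of tape_roll in the frame of tray_white between -0.056 and 0.056 m and z of tape_roll in the frame of tray_white between 0.002 and 0.01 m and distance of each of flower_pot, scissors from where it was at the start of the episode below 0.02 m); the robot touches nothing.
It fails at once if the flower pot is knocked over (angle between flower_pot's own z axis and vertical above 0.5 rad).
It fails at once if the flower pot is moved (distance of flower_pot from where it was at the start of the episode above 0.03 m).
It fails at once if the scissors are moved (distance of scissors from where it was at the start of the episode above 0.03 m).
It also fails if it takes over 120 s, if anything falls off the work surface, if the arm or the gripper's body presses on something with over 40 N, if the wrist force passes 120 N, or if a joint passes its speed limit or range.

### The arm

A 7-joint arm with a two-finger parallel gripper is mounted at the origin on the work surface. World frame = base frame: x ahead of the robot, y to its left, z up, the work surface at z = 0. Lengths are in m, angles in rad, forces in N, time in s.
With the tool pointing down it reaches from about 0.4 to 0.925 m from the base axis. Payload 5.6 kg.
Tool frame: the origin (TCP) lies at the very end of the fingers, on their centre line; the grasp point (between the pads) lies 19 mm behind it; z points along the fingers, y is the line along which they close (so a half turn about z gives the same grasp; the last joint's range is limited). The gripper opens to 85 mm and grips with 20 to 120 N. Pads are 22 mm wide; open, the fingers measure 114 mm over their backs; the gripper's body (76 mm by 85 mm) begins 54 mm behind the grasp point. The pads swing forward as they close: fully open they stand 13 mm farther back than shut.
Start: joints at [1.142, 0.468, -0.012, 1.603, 0.006, 1.071, -0.056], TCP at [0.245, -0.602, 0.231] pointing down, gripper open.
Joint ranges: [-2.53, 2.53], [-0.31, 2.02], [-1.57, 1.55], [0.28, 2.44], [-1.29, 4.43], [0.15, 1.84], [-2.92, 2.92]. Speed limits (rad/s): [2.57, 2.57, 3.14, 3.14, 3.14, 3.14, 3.14].

### API

Orientations are given as a 3x3 rotation matrix whose columns are the frame's x, y, z axes.
In Python, from cell import telemetry, optics, bot gives the robot as it stands. The module is installed in compiled form; this text tells all that it offers.
- The arm moves only by the tool tcp_steps, called as name(argument=value, ...) on one line, values as JSON. Schema: {"type":"object","properties":{"motion":{"type":"array","items":{"type":"number"},"minItems":4,"maxItems":40},"jaw":{"type":"number"},"grip_n":{"type":"number"},"only":{"type":"string"},"quiet":{"type":"boolean"},"lines":{"type":"string"}},"required":["motion"],"additionalProperties":false}. motion is one flat list of numbers that holds 1 to 10 rows one after another, with no inner brackets; each row has 4 numbers: dx, dy, dz in a scale on which 1.0 is 0.25 m, then a turn about the tool's z in parts of the range, where 1.0 means 2 rad; each row shifts and turns the commanded pose from where the row before left it, along the tool's axes as they then stand; what a row does not reach is not made up. A row lasts 1/12 s, in which the tool goes at most 0.0417 m and 0.125 rad, less where a joint would pass 70% of its speed; a pose out of reach is approached as far as the arm can. jaw is the opening from 0.0 (shut) to 1.0 (fully open), set as the call begins (left out keeps the last). The fingers move at their own pace and stop on an object; grip_n is the grip in N (left out, the last holds). Time passes only in rows, so rows that do not move let the fingers close. The tool returns the time, the measured TCP pose, the force, the opening and the grip force at its end. only (a regular expression) keeps the lines of the reply that match it, lines (a string "A,B") keeps lines A to B, and quiet returns only ok. No shift or turn number may pass 1 either way. Input that does not fit is refused with a message, and nothing moves.
- telemetry.get_state(): the state, without advancing time (a new reading comes with each control period).
- optics.grab_frame(name): name is "side" or "top"; returns the picture (400x640x3 uint8, red, green, blue); there is no depth.
- optics.camera_params(name): a dict with "vfov" (degrees; the focal length in pixels is half the picture's height over the tangent of half this angle, whatever the lens; pixels are square), "cx", "cy" (the principal point, pixels), "eye" and "attitude" of the camera in the world. Camera axes: x right, y up, looking along -z (the intrinsics and any distortion apply to the point x, -y, -z); pixel columns grow to the right and rows downward; lengths in m; the calibration is good to about 2 mm. A picture is of the moment at which its call begins. camera_params takes no time and is no camera call.
- bot.sign_off(): hands the job in; it is judged then, once.
The state is a dict: "clock": time; "joints": joint angles; "qd": joint speeds; "tau": joint torques, N m; "tool_pos": TCP position; "tcp_rot": TCP orientation; "contact_force": force on the tool from outside, world axes, zero at the start; "moment": the same for the moment, N m; "opening": opening from 0.0 (shut) to 1.0 (fully open); "finger_force": force on a finger pad.
Only numpy, scipy, OpenCV 4.12 (cv2) and the standard library are available. Lean on these libraries where they do the work, as an engineer would, in place of code of your own. Each camera call takes 0.05 s, during which the arm holds its last target. There are 200 camera calls.

## Working session

There is one attempt and no reset: what is moved stays moved. The work goes in short steps, Python scripts to look and compute and a tool call to move; the robot and the scene stay as the last step left them, time stands still between calls to the robot, and variables do not carry over. Pictures are saved under pics/ and viewed, at most 14 in all, crops included, and the job is handed in when it is done.

```bash
mkdir -p pics
```

Run:
```python
from cell import telemetry, optics
import cv2
for n in("top","side"):
    cv2.imwrite(f"pics/{n}0.png",optics.grab_frame(n)[:,:,::-1]); print(optics.camera_params(n))
s=telemetry.get_state(); print(s)
```

```text
{'vfov': 52.16965459667443, 'cx': 322.7643962416529, 'cy': 194.52808042425616, 'eye': array([0.35052268, 0.0032421 , 1.05841726]), 'attitude': array([[ 0.01143083,  0.98857995, -0.15026317],
       [-0.99987291,  0.00963026, -0.01270501],
       [-0.01111284,  0.1503893 ,  0.98856439]])}
{'vfov': 49.9861406070339, 'cx': 322.3075768500875, 'cy': 194.27643805786715, 'eye': array([0.25311684, 0.6292329 , 0.66881047]), 'attitude': array([[-0.92348094,  0.25522739, -0.28642964],
       [-0.38363424, -0.61975901,  0.68463387],
       [-0.00278004,  0.74213054,  0.6702496 ]])}
{'clock': 0.1, 'joints': array([ 1.14201898,  0.46830401, -0.01159915,  1.60357858,  0.0060024 ,
        1.07138488, -0.05627213]), 'qd': array([-0.00158938,  0.00024353,  0.00049197, -0.00214244,  0.00098523,
       -0.00052697,  0.00110782]), 'tau': array([ 3.87276996e-04, -5.33523917e+01,  2.14996201e-02, -2.51970112e+01,
        1.15119084e-02,  4.30991786e-03, -1.16605588e-05]), 'tool_pos': array([ 0.24432027, -0.6017709 ,  0.23040443]), 'tcp_rot': array([[ 9.26520640e-01,  3.76243237e-01, -7.27930994e-04],
       [ 3.76243922e-01, -9.26519482e-01,  1.47012599e-03],
       [-1.21317286e-04, -1.63598169e-03, -9.99998654e-01]]), 'contact_force': array([ 0.85984896, -0.0389471 ,  0.01156212]), 'moment': array([ 0.00987749, -0.03624653, -0.01938535]), 'finger_force': 0.0, 'opening': 1.0003511570184522}
```

View pics/top0.png

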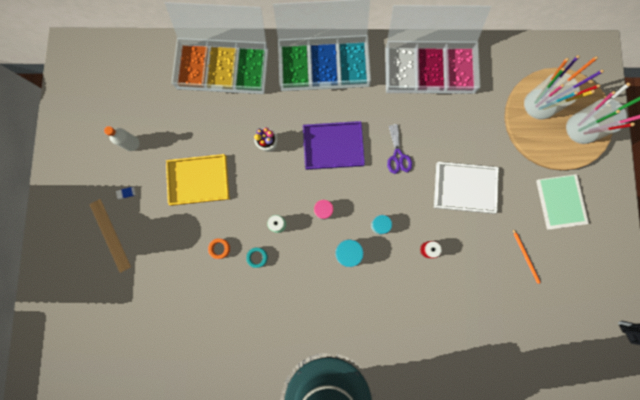

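View pics/side0.png

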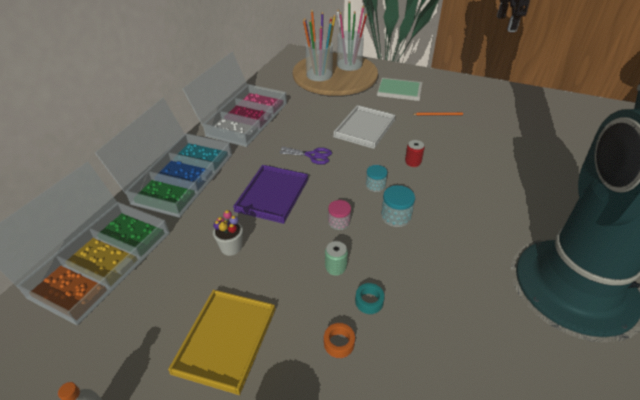

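Top view: orange tape at (219,249), mint bobbin (276,223), pink pot (323,209), small turquoise pot (382,224), with the big one at (349,253), and red bobbin (431,249). Trays are yellow (197,180), purple (334,145) and white (467,188). The flower pot is at (264,138) and the scissors at (400,150). The side view agrees.

Create h.py:
```python
import numpy as np, cv2
from cell import optics, telemetry
def ray(n,px,z):
    p=optics.camera_params(n); f=200/np.tan(np.radians(p['vfov']/2))
    d=p['attitude']@np.array([(px[0]-p['cx'])/f,-(px[1]-p['cy'])/f,-1]); e=p['eye']
    return (e+d*(z-e[2])/d[2])[:2]
def blob(im,c,lo,hi,r=45):
    """contour nearest c in the hsv range"""
    m=cv2.inRange(cv2.cvtColor(im,cv2.COLOR_RGB2HSV),np.array(lo),np.array(hi))
    w=np.zeros_like(m); cv2.circle(w,c,r,255,-1); m&=w
    cs=[k for k in cv2.findContours(m,cv2.RETR_EXTERNAL,cv2.CHAIN_APPROX_NONE)[0] if cv2.contourArea(k)>30]
    return min(cs,key=lambda k:np.linalg.norm(k.reshape(-1,2).mean(0)-c)) if cs else None
THINGS={ # name: pixel hint, hsv lo, hi, height of top, radius of window
'tape':((219,249),(5,150,90),(16,255,255),.024,20),'teal_ring':((257,258),(80,100,60),(100,255,255),.024,20),
'pink':((323,209),(160,120,90),(176,255,255),.045,20),'turq':((382,224),(85,120,90),(100,255,255),.045,18),
'big':((349,253),(85,120,90),(100,255,255),.06,25),
'mint':((276,223),(0,0,150),(90,70,255),.055,16),'red':((432,249),(0,0,150),(180,70,255),.055,16),
'yellow':((197,180),(18,120,80),(32,255,255),.018,55),'purple':((334,145),(120,100,50),(140,255,255),.018,50),
'white':((467,188),(0,0,135),(180,50,255),.018,50)}
def world(k,z): return np.array([ray('top',p,z) for p in k.reshape(-1,2)],np.float32)
```

Run:
```python
from h import *
im=optics.grab_frame('top')
v=im.copy()
for n,(c,lo,hi,z,r) in THINGS.items():
    k=blob(im,c,lo,hi,r)
    if k is None: print(n,'none');continue
    cv2.drawContours(v,[k],-1,(0,0,0),1)
    w=world(k,z)
    R=cv2.minAreaRect(w); C=cv2.minEnclosingCircle(w)
    print(n,'rect',np.round(R[0],4),np.round(R[1],4),round(R[2],1),'circ',np.round(C[0],4),round(C[1]*2,4))
cv2.imwrite('pics/c.png',cv2.resize(v[90:290,150:530],None,fx=2.1,fy=2.1)[:,:,::-1])
```

```text
tape rect [0.368  0.2763] [0.0479 0.0505] 2.6 circ [0.3676 0.2768] 0.0536
teal_ring rect [0.3466 0.1809] [0.0473 0.0478] 1.9 circ [0.3477 0.1809] 0.0523
pink rect [0.4681 0.014 ] [0.0452 0.0425] 0.6 circ [0.4689 0.014 ] 0.047
turq rect [ 0.4322 -0.1314] [0.0446 0.0448] 89.6 circ [ 0.4322 -0.1313] 0.0474
big rect [ 0.3601 -0.049 ] [0.0623 0.0629] 0.4 circ [ 0.3607 -0.0497] 0.0654
mint rect [0.4312 0.1342] [0.0789 0.0715] 1.4 circ [0.4313 0.1305] 0.0791
red rect [ 0.3715 -0.2469] [0.076  0.0695] 8.2 circ [ 0.3722 -0.2505] 0.0779
yellow rect [0.5459 0.3442] [0.122 0.16 ] 6.7 circ [0.5467 0.3435] 0.1971
purple rect [ 0.6409 -0.0093] [0.1194 0.1546] 4.2 circ [ 0.6414 -0.0089] 0.1889
white rect [ 0.5319 -0.3543] [0.2499 0.2631] 44.3 circ [ 0.5307 -0.3554] 0.2659
```

View pics/c.png

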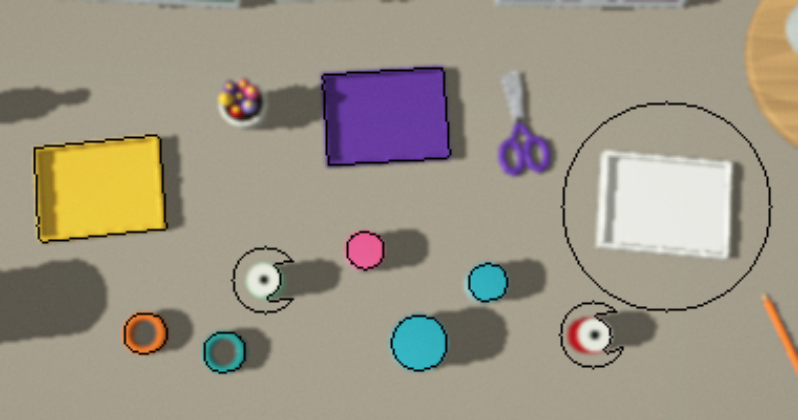

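The contours fit the trays (119–122 × 155–160 mm) and the round things. The bobbins and the white tray need brighter masks, and I'll check against the side view.

Run:
```python
from h import *
im=optics.grab_frame('top'); s=optics.grab_frame('side')
for n,c,lo,hi,z,r in [('mint',(276,223),(0,0,195),(180,60,255),.055,14),('red',(432,249),(0,0,195),(180,60,255),.055,14),('white',(467,188),(0,0,180),(180,50,255),.018,50),('flower',(264,138),(0,0,195),(180,60,255),.06,14)]:
    k=blob(im,c,lo,hi,r)
    if k is None: print(n,'none',cv2.cvtColor(im,cv2.COLOR_RGB2HSV)[c[1],c[0]]);continue
    w=world(k,z);R=cv2.minAreaRect(w);C=cv2.minEnclosingCircle(w)
    print(n,np.round(R[0],4),np.round(R[1],4),round(R[2],1),np.round(C[0],4),round(C[1]*2,4))
for n,c,lo,hi,z,r in [('pink',(340,209),(160,120,90),(176,255,255),.045,20),('turq',(377,171),(85,120,90),(100,255,255),.045,14),('tape',(339,340),(5,150,90),(16,255,255),.012,25),('mint',(336,248),(0,0,170),(180,40,255),.055,12),('red',(416,146),(0,0,170),(180,40,255),.055,12),('purple',(272,193),(120,100,50),(140,255,255),.018,50),('yellow',(225,338),(18,120,80),(32,255,255),.018,70)]:
    k=blob(s,c,lo,hi,r)
    if k is None: print('s',n,'none');continue
    w=np.array([ray('side',p,z) for p in k.reshape(-1,2)],np.float32);R=cv2.minAreaRect(w);x,y,W,H=cv2.boundingRect(k)
    print('side',n,np.round(R[0],4),np.round(R[1],4),round(R[2],1),(x,y,W,H))
```

```text
mint [0.4317 0.1335] [0.037 0.038] 46.2 [0.4311 0.1341] 0.0402
red [ 0.3719 -0.2529] [0.0337 0.0342] 0.6 [ 0.3717 -0.2523] 0.0365
white [ 0.5329 -0.3506] [0.1623 0.1232] 85.2 [ 0.5322 -0.3497] 0.1991
flower none [135 130  88]
side pink [0.4701 0.0175] [0.0442 0.0483] 22.4 (329, 200, 22, 17)
side turq [ 0.4341 -0.1266] [0.0437 0.0517] 16.3 (367, 165, 20, 15)
side tape [0.3699 0.28  ] [0.0504 0.0613] 22.4 (324, 323, 31, 35)
s mint none
s red none
side purple [ 0.6415 -0.0009] [0.1233 0.1693] 4.5 (234, 166, 74, 57)
side yellow [0.5461 0.3508] [0.1246 0.1626] 6.8 (168, 290, 107, 105)
```

The rows are not in the units I measure in: shifts go in shares of 0.25 m and turns go in shares of 2 rad. I convert before sending: -0.1185 rad / 2 = -0.0593.

tcp_steps(motion=[0,0,0,-0.0593,0,0,0,-0.0593,0,0,0,-0.0593,0,0,0,-0.0593,0,0,0,-0.0593,0,0,0,-0.0593,0,0,0,-0.0593,0,0,0,-0.0593,0,0,0,-0.0593,0,0,0,-0.0593], jaw=1.0, grip_n=40)

```text
clock: 1.08
tool_pos: [0.2444, -0.6022, 0.2311]
tcp_rot: [[-0.006, 1.0, -0.0], [1.0, 0.006, 0.0], [0.0, -0.0, -1.0]]
contact_force: [-0.7, -0.4, 0.5]
opening: 0.999
finger_force: 0.0
```

Converted, 0.035 m / 0.25 = 0.14, 0.0128 m / 0.25 = 0.0512.

tcp_steps(motion=[0.14,0.0512,0,0,0.14,0.0512,0,0,0.14,0.0512,0,0,0.14,0.0512,0,0,0.14,0.0512,0,0,0.14,0.0512,0,0,0.14,0.0512,0,0,0.14,0.0512,0,0,0.14,0.0512,0,0,0.14,0.0512,0,0])

```text
clock: 1.92
tool_pos: [0.3728, -0.2506, 0.2315]
tcp_rot: [[0.0, 1.0, 0.0], [1.0, -0.0, -0.001], [-0.001, 0.0, -1.0]]
contact_force: [1.4, -0.2, 1.0]
opening: 0.998
finger_force: 0.0
```

tcp_steps(motion=[0,0,0.152,0,0,0,0.152,0,0,0,0.152,0,0,0,0,0,0,0,0,0])

```text
clock: 2.33
tool_pos: [0.3717, -0.2514, 0.1164]
tcp_rot: [[-0.0, 1.0, -0.003], [1.0, 0.0, 0.003], [0.003, -0.003, -1.0]]
contact_force: [0.5, -0.5, 0.5]
opening: 1.001
finger_force: 0.0
```

Converted, 0.03 m / 0.25 = 0.12, 0.01 m / 0.25 = 0.04.

tcp_steps(motion=[0,0,0.12,0,0,0,0.12,0,0,0,0.12,0,0,0,0.04,0,0,0,0,0,0,0,0,0])

```text
clock: 2.83
tool_pos: [0.3739, -0.2531, 0.019]
tcp_rot: [[0.0, 1.0, 0.002], [1.0, -0.0, -0.002], [-0.002, 0.002, -1.0]]
contact_force: [0.7, -0.5, 1.1]
opening: 1.0
finger_force: 0.0
```

tcp_steps(motion=[0,0,0,0,0,0,0,0,0,0,0,0,0,0,0,0,0,0,0,0,0,0,0,0,0,0,0,0,0,0,0,0], jaw=0, grip_n=40)

```text
clock: 3.5
tool_pos: [0.3732, -0.2528, 0.0185]
tcp_rot: [[0.0, 1.0, 0.001], [1.0, -0.0, -0.002], [-0.002, 0.001, -1.0]]
contact_force: [-1.9, -0.1, 10.1]
opening: 0.479
finger_force: 39.7
```

tcp_steps(motion=[0,0,-0.12,0,0,0,-0.12,0,0,0,-0.12,0,0,0,-0.12,0,0,0,-0.08,0,0,0,0,0])

```text
clock: 4.0
tool_pos: [0.3749, -0.2537, 0.1616]
tcp_rot: [[0.0, 1.0, 0.006], [1.0, -0.0, -0.006], [-0.006, 0.006, -1.0]]
contact_force: [0.4, 0.7, -0.7]
opening: 0.479
finger_force: 41.0
```

Converted, 0.0372 m / 0.25 = 0.1488, 0.0098 m / 0.25 = 0.0392.

tcp_steps(motion=[0.1488,0.0392,0,0,0.1488,0.0392,0,0,0.1488,0.0392,0,0,0.1488,0.0392,0,0,0.1488,0.0392,0,0,0.1488,0.0392,0,0,0.1488,0.0392,0,0,0.1488,0.0392,0,0,0.1488,0.0392,0,0])

```text
clock: 4.75
tool_pos: [0.4604, 0.0841, 0.1568]
tcp_rot: [[0.0, 1.0, -0.001], [1.0, -0.0, -0.0], [-0.0, -0.001, -1.0]]
contact_force: [1.2, -0.8, 0.0]
opening: 0.473
finger_force: 41.0
```

tcp_steps(motion=[0.1488,0.0392,0,0,0.1488,0.0392,0,0,0.1488,0.0392,0,0,0.1488,0.0392,0,0,0.1488,0.0392,0,0,0.1488,0.0392,0,0,0.1488,0.0392,0,0,0.1488,0.0392,0,0,0,0,0,0,0,0,0,0])

```text
clock: 5.58
tool_pos: [0.5376, 0.3827, 0.1558]
tcp_rot: [[-0.004, 1.0, -0.002], [1.0, 0.004, 0.0], [0.0, -0.002, -1.0]]
contact_force: [1.0, -0.9, -0.6]
opening: 0.48
finger_force: 41.0
```

Converted, 0.03 m / 0.25 = 0.12, -0.004 m / 0.25 = -0.016.

tcp_steps(motion=[-0.016,0.016,0.12,0,0,0,0.12,0,0,0,0.12,0,0,0,0.08,0,0,0,0.04,0,0,0,0.032,0,0,0,0,0,0,0,0,0])

```text
clock: 6.25
tool_pos: [0.5437, 0.3761, 0.03]
tcp_rot: [[0.0, 1.0, 0.001], [1.0, -0.0, 0.0], [0.0, 0.001, -1.0]]
contact_force: [-0.1, -0.1, -0.9]
opening: 0.478
finger_force: 40.9
```

tcp_steps(motion=[0,0,0.012,0,0,0,0,0,0,0,0,0])

```text
clock: 6.5
tool_pos: [0.5436, 0.3764, 0.0272]
tcp_rot: [[0.0, 1.0, 0.001], [1.0, -0.0, 0.001], [0.001, 0.001, -1.0]]
contact_force: [0.6, 0.5, -0.7]
opening: 0.477
finger_force: 41.0
```

Converted, 0.003 m / 0.25 = 0.012, 0.001 m / 0.25 = 0.004.

tcp_steps(motion=[0,0,0.012,0,0,0,0,0,0,0,0.004,0,0,0,0,0])

```text
clock: 6.83
tool_pos: [0.5437, 0.3766, 0.0237]
tcp_rot: [[0.0, 1.0, 0.001], [1.0, -0.0, 0.0], [0.0, 0.001, -1.0]]
contact_force: [-2.2, -1.8, 8.0]
opening: 0.482
finger_force: 41.8
```

tcp_steps(motion=[0,0,0,0,0,0,0,0,0,0,0,0,0,0,0,0], jaw=0.75)

```text
clock: 7.17
tool_pos: [0.5431, 0.376, 0.022]
tcp_rot: [[0.0, 1.0, -0.0], [1.0, -0.0, -0.0], [-0.0, -0.0, -1.0]]
contact_force: [1.0, 0.2, 0.3]
opening: 0.746
finger_force: 0.0
```

tcp_steps(motion=[0,0,-0.08,0,0,0,-0.12,0,0,0,-0.16,0,0,0,-0.12,0,0,0,0,0])

```text
clock: 7.58
tool_pos: [0.546, 0.3792, 0.1494]
tcp_rot: [[-0.0, 1.0, 0.009], [1.0, 0.0, 0.007], [0.007, 0.009, -1.0]]
contact_force: [1.1, 2.0, 1.2]
opening: 0.754
finger_force: 0.0
```

Converted, -0.0347 m / 0.25 = -0.1388, -0.0163 m / 0.25 = -0.0652.

tcp_steps(motion=[-0.1388,-0.0652,0,0,-0.1388,-0.0652,0,0,-0.1388,-0.0652,0,0,-0.1388,-0.0652,0,0,-0.1388,-0.0652,0,0,-0.1388,-0.0652,0,0,-0.1388,-0.0652,0,0,0,0,0,0,0,0,0.12,0,0,0,0,0], jaw=0.95)

```text
clock: 8.42
tool_pos: [0.4271, 0.1314, 0.1096]
tcp_rot: [[0.002, 1.0, -0.005], [1.0, -0.002, -0.002], [-0.002, -0.005, -1.0]]
contact_force: [-2.1, -0.4, 0.1]
opening: 0.952
finger_force: 0.0
```

Converted, 0.03 m / 0.25 = 0.12, 0.02 m / 0.25 = 0.08.

tcp_steps(motion=[0.008,0.012,0.12,0,0,0,0.12,0,0,0,0.08,0,0,0,0.048,0,0,0,0,0,0,0,0,0])

```text
clock: 8.92
tool_pos: [0.4318, 0.136, 0.0202]
tcp_rot: [[-0.001, 1.0, -0.001], [1.0, 0.001, -0.0], [-0.0, -0.001, -1.0]]
contact_force: [-0.5, -0.1, -0.1]
opening: 0.949
finger_force: 0.0
```

tcp_steps(motion=[0,0,0,0,0,0,0,0,0,0,0,0,0,0,0,0,0,0,0,0,0,0,0,0,0,0,0,0,0,0,0,0], jaw=0, grip_n=40)

```text
clock: 9.58
tool_pos: [0.4328, 0.1354, 0.0214]
tcp_rot: [[0.0, 1.0, 0.002], [1.0, -0.0, -0.0], [-0.0, 0.002, -1.0]]
contact_force: [-0.5, -0.4, 6.8]
opening: 0.477
finger_force: 39.8
```

tcp_steps(motion=[0,0,-0.12,0,0,0,-0.12,0,0,0,-0.12,0,0,0,-0.12,0,0,0,-0.04,0,0,0,0,0])

```text
clock: 10.08
tool_pos: [0.434, 0.1355, 0.1529]
tcp_rot: [[0.001, 1.0, 0.006], [1.0, -0.001, 0.0], [0.0, 0.006, -1.0]]
contact_force: [0.2, -0.5, -0.3]
opening: 0.483
finger_force: 41.0
```

Converted, 0.0346 m / 0.25 = 0.1384, 0.0234 m / 0.25 = 0.0936.

tcp_steps(motion=[0.1384,0.0936,0,0,0.1384,0.0936,0,0,0.1384,0.0936,0,0,0.1384,0.0936,0,0,0.1384,0.0936,0,0,0,0,0.08,0,0,0,0.12,0,0,0,0.12,0,0,0,0,0,0,0,0,0])

```text
clock: 10.92
tool_pos: [0.5468, 0.3067, 0.0673]
tcp_rot: [[-0.0, 1.0, -0.005], [1.0, 0.0, -0.003], [-0.003, -0.005, -1.0]]
contact_force: [0.4, 0.2, -1.1]
opening: 0.473
finger_force: 41.0
```

Converted, 0.02 m / 0.25 = 0.08, 0.01 m / 0.25 = 0.04.

tcp_steps(motion=[0.008,0.012,0.08,0,0,0,0.04,0,0,0,0.028,0,0,0,0,0,0,0,0.012,0,0,0,0.008,0,0,0,0,0,0,0,0,0])

```text
clock: 11.58
tool_pos: [0.5521, 0.3099, 0.0288]
tcp_rot: [[0.0, 1.0, 0.001], [1.0, -0.0, 0.0], [0.0, 0.001, -1.0]]
contact_force: [-0.0, 0.1, -0.9]
opening: 0.479
finger_force: 41.0
```

Converted, 0.003 m / 0.25 = 0.012, 0.001 m / 0.25 = 0.004.

tcp_steps(motion=[0,0,0.012,0,0,0,0,0,0,0,0.004,0,0,0,0,0])

```text
clock: 11.92
tool_pos: [0.5525, 0.3102, 0.0265]
tcp_rot: [[0.0, 1.0, 0.002], [1.0, -0.0, -0.0], [-0.0, 0.002, -1.0]]
contact_force: [-2.6, -2.2, 13.1]
opening: 0.476
finger_force: 42.3
```

tcp_steps(motion=[0,0,0,0,0,0,0,0,0,0,0,0,0,0,0,0], jaw=0.75)

```text
clock: 12.25
tool_pos: [0.5518, 0.3097, 0.024]
tcp_rot: [[0.0, 1.0, -0.0], [1.0, -0.0, -0.0], [-0.0, -0.0, -1.0]]
contact_force: [-0.8, 0.2, -0.3]
opening: 0.75
finger_force: 0.0
```

tcp_steps(motion=[0,0,-0.08,0,0,0,-0.12,0,0,0,-0.16,0,0,0,-0.12,0,0,0,0,0])

```text
clock: 12.67
tool_pos: [0.5548, 0.3126, 0.151]
tcp_rot: [[-0.0, 1.0, 0.009], [1.0, 0.0, 0.006], [0.006, 0.009, -1.0]]
contact_force: [0.4, 1.2, -0.0]
opening: 0.749
finger_force: 0.0
```

Converted, -0.0366 m / 0.25 = -0.1464, -0.0066 m / 0.25 = -0.0264.

tcp_steps(motion=[-0.0264,-0.1464,0,0,-0.0264,-0.1464,0,0,-0.0264,-0.1464,0,0,-0.0264,-0.1464,0,0,-0.0264,-0.1464,0,0,0,0,0.12,0,0,0,0.12,0,0,0,0.12,0,0,0,0,0,0,0,0,0], jaw=1.0)

```text
clock: 13.5
tool_pos: [0.3677, 0.2765, 0.0535]
tcp_rot: [[-0.001, 1.0, -0.003], [1.0, 0.001, -0.002], [-0.002, -0.003, -1.0]]
contact_force: [-0.2, 0.3, -0.3]
opening: 1.0
finger_force: 0.0
```

Run:
```python
from h import *
import cv2
v=optics.grab_frame('top')[120:290,150:450]; s=optics.grab_frame('side')[200:400,130:430]
cv2.imwrite('pics/a.png',np.vstack([cv2.resize(v,(510,289)),cv2.resize(s,(510,310))])[:,:,::-1])
```

```text
(no output)
```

View pics/a.png

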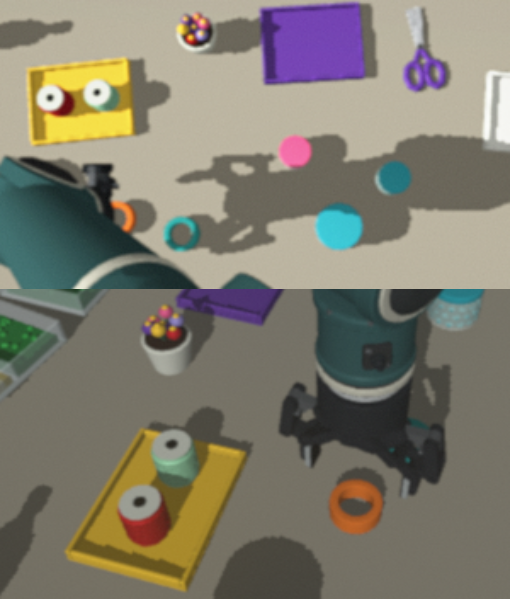

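Both bobbins stand upright in the yellow tray (crop about (55,100) and (100,95) in the top view). The open gripper is over the orange ring.

Converted, 0.02 m / 0.25 = 0.08, 0.015 m / 0.25 = 0.06.

tcp_steps(motion=[0,0,0.08,0,0,0,0.06,0,0,0,0.036,0,0,0,0.012,0,0,0,0,0,0,0,0,0])

```text
clock: 14.1
tool_pos: [0.3693, 0.2773, 0.0081]
tcp_rot: [[0.0, 1.0, 0.001], [1.0, -0.0, 0.001], [0.001, 0.001, -1.0]]
contact_force: [0.8, -0.5, -0.6]
opening: 0.998
finger_force: 0.0
```

tcp_steps(motion=[0,0,0,0,0,0,0,0,0,0,0,0,0,0,0,0,0,0,0,0,0,0,0,0,0,0,0,0], jaw=0, grip_n=30)

```text
clock: 14.68
tool_pos: [0.3692, 0.277, 0.0082]
tcp_rot: [[-0.0, 1.0, 0.001], [1.0, 0.0, 0.0], [0.0, 0.001, -1.0]]
contact_force: [-1.3, -0.9, 9.4]
opening: 0.602
finger_force: 29.6
```

Converted, -0.04 m / 0.25 = -0.16, -0.0369 m / 0.25 = -0.1476.

tcp_steps(motion=[0,0,-0.12,0,0,0,-0.16,0,0,0,-0.16,0,0,0,-0.12,0,-0.1476,0.0384,0,0,-0.1476,0.0384,0,0,-0.1476,0.0384,0,0,-0.1476,0.0384,0,0,-0.1476,0.0384,0,0,-0.1476,0.0384,0,0])

```text
clock: 15.52
tool_pos: [0.4264, 0.0535, 0.1476]
tcp_rot: [[-0.0, 1.0, 0.001], [1.0, 0.0, -0.0], [-0.0, 0.001, -1.0]]
contact_force: [1.1, 1.0, -0.3]
opening: 0.597
finger_force: 31.9
```

tcp_steps(motion=[-0.1476,0.0384,0,0,-0.1476,0.0384,0,0,-0.1476,0.0384,0,0,-0.1476,0.0384,0,0,-0.1476,0.0384,0,0,-0.1476,0.0384,0,0,-0.1476,0.0384,0,0,-0.1476,0.0384,0,0,-0.1476,0.0384,0,0,-0.1476,0.0384,0,0])

```text
clock: 16.35
tool_pos: [0.5222, -0.3155, 0.1474]
tcp_rot: [[0.0, 1.0, -0.0], [1.0, -0.0, -0.0], [-0.0, -0.0, -1.0]]
contact_force: [-0.4, 0.2, -0.2]
opening: 0.595
finger_force: 31.9
```

tcp_steps(motion=[-0.1476,0.0384,0,0,0,0,0,0,0,0,0.12,0,0,0,0.12,0,0,0,0.12,0,0,0,0,0,0,0,0,0])

```text
clock: 16.93
tool_pos: [0.5308, -0.3495, 0.0561]
tcp_rot: [[-0.0, 1.0, -0.003], [1.0, 0.0, 0.002], [0.002, -0.003, -1.0]]
contact_force: [0.7, -0.2, 0.6]
opening: 0.599
finger_force: 31.9
```

Place at TCP z ≈ .013.

Converted, 0.02 m / 0.25 = 0.08, 0.012 m / 0.25 = 0.048.

tcp_steps(motion=[0,0,0.08,0,0,0,0.048,0,0,0,0.024,0,0,0,0,0,0,0,0.012,0,0,0,0,0,0,0,0,0])

```text
clock: 17.52
tool_pos: [0.5324, -0.3507, 0.0171]
tcp_rot: [[0.0, 1.0, 0.001], [1.0, -0.0, -0.001], [-0.001, 0.001, -1.0]]
contact_force: [-0.3, -0.1, 0.1]
opening: 0.597
finger_force: 31.9
```

tcp_steps(motion=[0,0,0.004,0,0,0,0,0,0,0,0.004,0,0,0,0,0])

```text
clock: 17.85
tool_pos: [0.5319, -0.3505, 0.0143]
tcp_rot: [[0.0, 1.0, -0.0], [1.0, -0.0, -0.0], [-0.0, -0.0, -1.0]]
contact_force: [0.0, 0.1, -0.6]
opening: 0.593
finger_force: 31.9
```

Converted, 0.001 m / 0.25 = 0.004.

tcp_steps(motion=[0,0,0.004,0,0,0,0,0,0,0,0.004,0,0,0,0,0])

```text
clock: 18.18
tool_pos: [0.5321, -0.3506, 0.0133]
tcp_rot: [[0.0, 1.0, -0.0], [1.0, -0.0, -0.001], [-0.001, -0.0, -1.0]]
contact_force: [-4.0, 0.4, 8.5]
opening: 0.602
finger_force: 32.5
```

tcp_steps(motion=[0,0,0,0,0,0,0,0,0,0,0,0,0,0,0,0], jaw=0.75)

```text
clock: 18.52
tool_pos: [0.5319, -0.3505, 0.0121]
tcp_rot: [[0.0, 1.0, -0.0], [1.0, -0.0, 0.0], [0.0, -0.0, -1.0]]
contact_force: [-0.5, -0.0, -0.1]
opening: 0.75
finger_force: 0.0
```

tcp_steps(motion=[0,0,-0.08,0,0,0,-0.12,0,0,0,-0.16,0,0,0,-0.12,0,0,0,0,0])

```text
clock: 18.93
tool_pos: [0.5359, -0.3521, 0.1392]
tcp_rot: [[0.0, 1.0, 0.01], [1.0, 0.0, -0.006], [-0.006, 0.01, -1.0]]
contact_force: [1.1, -0.5, 0.4]
opening: 0.753
finger_force: 0.0
```

Converted, 0.0366 m / 0.25 = 0.1464, -0.0167 m / 0.25 = -0.0668.

tcp_steps(motion=[0.1464,-0.0668,0,0,0.1464,-0.0668,0,0,0.1464,-0.0668,0,0,0.1464,-0.0668,0,0,0.1464,-0.0668,0,0,0.1464,-0.0668,0,0,0,0,0.12,0,0,0,0.12,0,0,0,0,0,0,0,0,0], jaw=1.0)

```text
clock: 19.77
tool_pos: [0.4309, -0.1304, 0.0716]
tcp_rot: [[-0.001, 1.0, -0.003], [1.0, 0.001, 0.001], [0.001, -0.003, -1.0]]
contact_force: [-0.6, 0.4, 0.0]
opening: 1.0
finger_force: 0.0
```

Converted, 0.02 m / 0.25 = 0.08, 0.012 m / 0.25 = 0.048.

tcp_steps(motion=[0,0,0.08,0,0,0,0.08,0,0,0,0.048,0,0,0,0.012,0,0,0,0,0,0,0,0,0])

```text
clock: 20.27
tool_pos: [0.4328, -0.1312, 0.0184]
tcp_rot: [[0.0, 1.0, 0.002], [1.0, -0.0, -0.0], [-0.0, 0.002, -1.0]]
contact_force: [-0.2, 0.0, -0.5]
opening: 0.998
finger_force: 0.0
```

tcp_steps(motion=[0,0,0,0,0,0,0,0,0,0,0,0,0,0,0,0,0,0,0,0,0,0,0,0,0,0,0,0], jaw=0, grip_n=40)

```text
clock: 20.85
tool_pos: [0.4323, -0.1311, 0.0182]
tcp_rot: [[0.0, 1.0, 0.001], [1.0, -0.0, -0.001], [-0.001, 0.001, -1.0]]
contact_force: [-1.4, -0.8, 7.8]
opening: 0.546
finger_force: 40.1
```

tcp_steps(motion=[0,0,-0.12,0,0,0,-0.16,0,0,0,-0.16,0,0,0,-0.12,0,0,0,0,0])

```text
clock: 21.27
tool_pos: [0.4354, -0.1317, 0.163]
tcp_rot: [[0.0, 1.0, 0.01], [1.0, -0.0, -0.005], [-0.005, 0.01, -1.0]]
contact_force: [1.5, -0.4, -0.1]
opening: 0.553
finger_force: 41.5
```

Converted, 0.0352 m / 0.25 = 0.1408, 0.0147 m / 0.25 = 0.0588.

tcp_steps(motion=[0.0588,0.1408,0,0,0.0588,0.1408,0,0,0.0588,0.1408,0,0,0.0588,0.1408,0,0,0.0588,0.1408,0,0,0.0588,0.1408,0,0,0,0,0.12,0,0,0,0.12,0,0,0,0.12,0,0,0,0,0])

```text
clock: 22.1
tool_pos: [0.638, -0.0429, 0.0603]
tcp_rot: [[-0.0, 1.0, -0.012], [1.0, 0.0, 0.0], [0.0, -0.012, -1.0]]
contact_force: [-1.3, -0.5, -1.8]
opening: 0.548
finger_force: 41.6
```

tcp_steps(motion=[0,0,0.08,0,0,0,0.048,0,0,0,0.024,0,0,0,0,0,0,0,0.008,0,0,0,0,0,0,0,0,0])

```text
clock: 22.68
tool_pos: [0.6436, -0.0428, 0.0283]
tcp_rot: [[0.0, 1.0, 0.001], [1.0, -0.0, -0.0], [-0.0, 0.001, -1.0]]
contact_force: [-0.0, 0.2, -1.6]
opening: 0.552
finger_force: 41.6
```

Converted, 0.003 m / 0.25 = 0.012, 0.001 m / 0.25 = 0.004.

tcp_steps(motion=[0,0,0.012,0,0,0,0,0,0,0,0.004,0,0,0,0,0,0,0,0.004,0,0,0,0,0])

```text
clock: 23.18
tool_pos: [0.6431, -0.0428, 0.0233]
tcp_rot: [[0.0, 1.0, 0.0], [1.0, -0.0, -0.001], [-0.001, 0.0, -1.0]]
contact_force: [-3.8, -1.0, 7.1]
opening: 0.547
finger_force: 42.5
```

tcp_steps(motion=[0,0,0,0,0,0,0,0,0,0,0,0,0,0,0,0], jaw=0.75)

```text
clock: 23.52
tool_pos: [0.6429, -0.0427, 0.0221]
tcp_rot: [[0.0, 1.0, -0.0], [1.0, -0.0, 0.0], [0.0, -0.0, -1.0]]
contact_force: [0.4, -0.1, 0.2]
opening: 0.753
finger_force: 0.0
```

tcp_steps(motion=[0,0,-0.08,0,0,0,-0.12,0,0,0,-0.16,0,0,0,-0.12,0,0,0,0,0])

```text
clock: 23.93
tool_pos: [0.6471, -0.0421, 0.1493]
tcp_rot: [[0.0, 1.0, 0.011], [1.0, -0.0, -0.0], [-0.0, 0.011, -1.0]]
contact_force: [0.8, 0.9, 1.1]
opening: 0.753
finger_force: 0.0
```

Pink at (.468,.014): dx +.057, dy -.175.

Converted, -0.035 m / 0.25 = -0.14, 0.03 m / 0.25 = 0.12.

tcp_steps(motion=[0.0456,-0.14,0,0,0.0456,-0.14,0,0,0.0456,-0.14,0,0,0.0456,-0.14,0,0,0.0456,-0.14,0,0,0,0,0.12,0,0,0,0.12,0,0,0,0.04,0,0,0,0,0,0,0,0,0], jaw=1.0)

```text
clock: 24.77
tool_pos: [0.4682, 0.0147, 0.0722]
tcp_rot: [[-0.0, 1.0, -0.001], [1.0, 0.0, 0.001], [0.001, -0.001, -1.0]]
contact_force: [0.7, 1.1, 0.1]
opening: 1.001
finger_force: 0.0
```

tcp_steps(motion=[0,0,0.08,0,0,0,0.08,0,0,0,0.048,0,0,0,0.012,0,0,0,0,0,0,0,0,0])

```text
clock: 25.27
tool_pos: [0.4688, 0.0146, 0.018]
tcp_rot: [[-0.0, 1.0, 0.001], [1.0, 0.0, 0.0], [0.0, 0.001, -1.0]]
contact_force: [1.1, 0.5, 0.5]
opening: 1.0
finger_force: 0.0
```

Then to (.6385,.025): dx +.011, dy +.170.

tcp_steps(motion=[0,0,0,0,0,0,0,0,0,0,0,0,0,0,0,0,0,0,0,0,0,0,0,0,0,0,0,0], jaw=0, grip_n=40)

```text
clock: 25.85
tool_pos: [0.4686, 0.0142, 0.0182]
tcp_rot: [[0.0, 1.0, 0.001], [1.0, -0.0, -0.001], [-0.001, 0.001, -1.0]]
contact_force: [-1.1, 0.5, 7.6]
opening: 0.551
finger_force: 40.3
```

tcp_steps(motion=[0,0,-0.12,0,0,0,-0.16,0,0,0,-0.16,0,0,0,-0.12,0,0,0,0,0])

```text
clock: 26.27
tool_pos: [0.4717, 0.0148, 0.163]
tcp_rot: [[0.0, 1.0, 0.011], [1.0, -0.0, -0.001], [-0.001, 0.011, -1.0]]
contact_force: [0.2, 0.7, -0.4]
opening: 0.547
finger_force: 41.5
```

tcp_steps(motion=[0.0088,0.136,0,0,0.0088,0.136,0,0,0.0088,0.136,0,0,0.0088,0.136,0,0,0.0088,0.136,0,0,0,0,0.12,0,0,0,0.12,0,0,0,0.12,0,0,0,0,0,0,0,0,0])

```text
clock: 27.1
tool_pos: [0.6366, 0.0253, 0.0658]
tcp_rot: [[-0.0, 1.0, -0.004], [1.0, 0.0, -0.0], [-0.0, -0.004, -1.0]]
contact_force: [0.3, 0.3, 0.0]
opening: 0.549
finger_force: 41.5
```

Converted, 0.02 m / 0.25 = 0.08, 0.012 m / 0.25 = 0.048.

tcp_steps(motion=[0,0,0.08,0,0,0,0.048,0,0,0,0.024,0,0,0,0,0,0,0,0.008,0,0,0,0,0,0,0,0,0])

```text
clock: 27.68
tool_pos: [0.6386, 0.0254, 0.0282]
tcp_rot: [[0.0, 1.0, 0.001], [1.0, -0.0, 0.0], [0.0, 0.001, -1.0]]
contact_force: [0.1, 0.6, -0.2]
opening: 0.547
finger_force: 41.5
```

tcp_steps(motion=[0,0,0.008,0,0,0,0,0,0,0,0.004,0,0,0,0,0])

```text
clock: 28.02
tool_pos: [0.6379, 0.0253, 0.0242]
tcp_rot: [[0.0, 1.0, -0.0], [1.0, -0.0, -0.0], [-0.0, -0.0, -1.0]]
contact_force: [-0.1, -0.0, -0.5]
opening: 0.549
finger_force: 41.5
```

Release, lift, and back off towards the robot's right for a clear view.

Converted, 0.001 m / 0.25 = 0.004.

tcp_steps(motion=[0,0,0.004,0,0,0,0,0,0,0,0.004,0,0,0,0,0])

```text
clock: 28.35
tool_pos: [0.6381, 0.0253, 0.0232]
tcp_rot: [[0.0, 1.0, 0.0], [1.0, -0.0, -0.001], [-0.001, 0.0, -1.0]]
contact_force: [-3.1, -1.3, 6.0]
opening: 0.545
finger_force: 42.3
```

tcp_steps(motion=[0,0,0,0,0,0,0,0,0,0,0,0,0,0,0,0], jaw=0.75)

```text
clock: 28.68
tool_pos: [0.6379, 0.0253, 0.022]
tcp_rot: [[0.0, 1.0, -0.0], [1.0, -0.0, -0.0], [-0.0, -0.0, -1.0]]
contact_force: [-1.0, 0.4, -0.3]
opening: 0.751
finger_force: 0.0
```

tcp_steps(motion=[0,0,-0.08,0,0,0,-0.12,0,0,0,-0.16,0,0,0,-0.16,0,0,0,-0.16,0,-0.12,-0.08,0,0,-0.12,-0.08,0,0,-0.12,-0.08,0,0,-0.12,-0.08,0,0,-0.12,-0.08,0,0])

```text
clock: 29.52
tool_pos: [0.5368, -0.126, 0.1923]
tcp_rot: [[-0.0, 1.0, 0.0], [1.0, 0.0, -0.0], [-0.0, 0.0, -1.0]]
contact_force: [0.3, -0.4, 0.9]
opening: 0.749
finger_force: 0.0
```

tcp_steps(motion=[-0.12,-0.08,0,0,-0.12,-0.08,0,0,-0.12,-0.02,0,0,-0.12,0,0,0,0,0,0,0,0,0,0,0])

```text
clock: 30.02
tool_pos: [0.4924, -0.2467, 0.192]
tcp_rot: [[0.004, 1.0, -0.0], [1.0, -0.004, -0.0], [-0.0, -0.0, -1.0]]
contact_force: [0.7, 0.4, -0.5]
opening: 0.753
finger_force: 0.0
```

Run:
```python
from h import *
a=optics.grab_frame('top');b=optics.grab_frame('side')
v=a[100:290,140:540]; s=b[80:400,130:450]
cv2.imwrite('pics/b.png',cv2.resize(v,(800,380))[:,:,::-1]);cv2.imwrite('pics/b2.png',cv2.resize(s,(600,600))[:,:,::-1])
```

```text
(no output)
```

View pics/b.png

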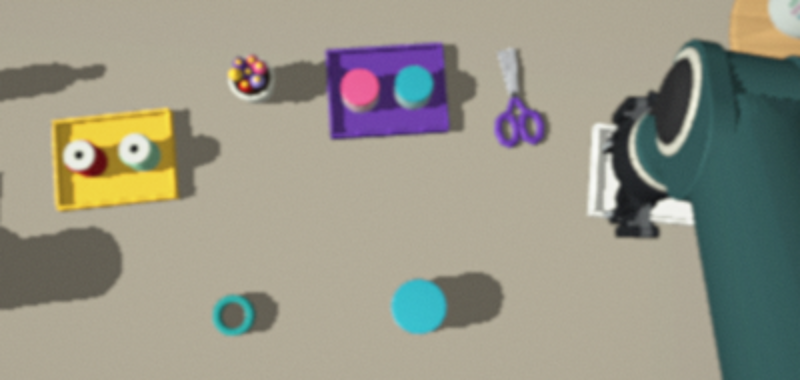

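View pics/b2.png

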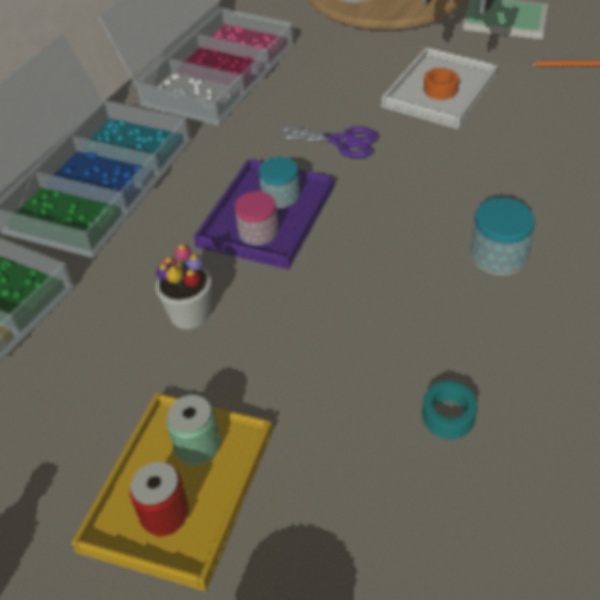

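The pots stand upright in the purple tray (top crop (360,90) and (413,85)), the bobbins in the yellow (78,155) and (135,150), and the tape flat in the white (side crop (441,83)). The flower pot and scissors have not moved.

```bash
python3 -c "
from cell import bot
print(bot.sign_off())"
```

```text
the job is handed in; nothing more can be done
None
```

I sorted all five things into their trays and handed the job in after about 30 s of robot time; the last pictures showed every item upright in the right tray and the flower pot and scissors where they started, but the hand-in returned no verdict.

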